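Cover the sample and hold the laser shutter open

TASK

Get the spectrometer ready for a reading: slide the blue cover over the sample compartment until it is fully shut, and only then pull the spring-loaded laser shutter rod out until the whole green band shows but none of the red. Keep it there: the program finishes while still holding the rod at that mark, because the shutter springs closed when it is let go. Leave the vial, the slide box and the goggles where they are.

Things in the scene. Friction and masses are not known exactly. Their poses are not given: they have to be found in the camera images.
- instrument: Bench laser spectrometer, fixed: cream case, x -110..150, y -100..100 mm from its origin on the bench, top plate at 105 mm; finned black laser head behind, to x 290 mm, 103 mm high. x runs from the front (sample compartment: black well in the top, x -85..-5, y -42..42 mm) to the laser head, y to the shutter rod's side, z up. Cover rails along x at y +-55 mm, 117 mm high.
- sample_cover (a joint): Travel of the sliding cover, m. 0 = fully shut over the sample well, against its front stop; 0.10 = fully open, towards the laser head (instrument +x). Starts at 0.06 to 0.10, stays where it is left, takes about 2 N to move. Blue plate 98 x 95 x 5 mm, its top 112 mm above the bench.
- cover_grip (a point): Centre of the upright aluminium grip bar on the middle of the cover: 10 mm thick along the instrument's x, 56 mm long along its y, standing 19 mm above the plate, top 131 mm above the bench. The point is 121.5 mm above the bench at instrument x = -45 mm + cover travel, y = 0. Axes as the instrument's.
- shutter_pull (a joint): Pull of the 12 mm steel shutter rod, m. 0 = home (shutter closed); grows as it is pulled out along the instrument's +y; stop at 0.055. Its spring, 4 N at 0 and 8 N at the mark, returns it. Bands come out of the bushing: green (8 mm) starts to show at 0.028 and shows whole from 0.036; red shows from 0.046. Mark: 0.036 to 0.046, best 0.041.
- shutter_rod: The shutter rod with the blue round pull knob on its end: knob 24 mm diameter, 28 mm long along the rod, axis 65 mm above the bench, parallel to the instrument's y. Its origin is on the axis, 48 mm inward of the knob's middle (in the bushing's end when home). Axes as the instrument's.
- knob_grip (a point): Middle of the knob, on the rod's axis, 65 mm above the bench; at instrument x = 45 mm, y = 160 mm + rod pull (60 mm clear of the case side when the rod is home; the aluminium bushing ends 12 mm out from the case). Axes as the instrument's.
- vial: Capped amber sample vial, 28 mm diameter, 58 mm tall, standing on the bench near the rod, towards the instrument's front. Origin under its centre. Leave alone.
- slide_box: Closed orange box for microscope slides, about 84 x 102 x 35 mm, on the bench on the same side as the rod, towards the laser head. Origin under its centre. Leave alone.
- goggles: Laser safety goggles, green lenses and black frame, about 115 x 150 x 51 mm, on the bench on the side away from the rod. Origin on the bench below its middle. Leave alone.

How it is judged:
By the outcome, as a careful person would: the job done as asked, in the order asked, and still so for the second after the job is handed in, while the arm keeps its last pose, push and grip.
It also fails if it takes over 45 s, if anything falls off the work surface, if the arm or the gripper's body presses on something with over 40 N, if the wrist force passes 120 N, or if a joint passes its speed limit or range.

ROBOT

A 6-joint arm with a two-finger parallel gripper is mounted at the origin on the work surface. World frame = base frame: x ahead of the robot, y to its left, z up, the work surface at z = 0. Lengths are in m, angles in degrees, forces in N, time in s.
With the tool pointing down it reaches from about 0.3 to 0.75 m from the base axis. Payload 8.5 kg.
Tool frame: the origin (TCP) lies midway between the tips of the shut fingers; the grasp point (between the pads) lies 19 mm behind it (env.pinch_z is the z of the grasp point in the tool frame, in m); z points along the fingers, y is the line along which they close (so a half turn about z gives the same grasp; the last joint's range is limited). The gripper opens to 85 mm and grips with 20 to 120 N. Pads are 22 mm wide; open, the fingers measure 114 mm over their backs; the gripper's body (76 mm by 85 mm) begins 54 mm behind the grasp point. The pads swing forward as they close: fully open they stand 13 mm farther back than shut.
Start: joints at [57.565, 21.807, 74.336, -0, 83.858, -12.336], TCP at [0.189, 0.516, 0.231] pointing down, gripper open.
Joint ranges: [-178.18, 178.18], [-50.72, 133.34], [12.68, 142.11], [-81.47, 261.47], [9.98, 163.14], [-165.26, 165.26]. Speed limits (degrees/s): [136.94, 136.94, 180, 180, 180, 180].

INTERFACE

Orientations are given as a 3x3 rotation matrix whose columns are the frame's x, y, z axes.
In Python, from rig import env gives the robot as it stands.
- The arm moves only by the tool arm_command, never from a script. Its argument "deltas" is a list of rows, each an object of numbers: "rx", "ry", "rz": the turn, a rotation vector about the tool's x, y, z in rad; "dx", "dy", "dz": the shift along the tool's x, y, z in m; "fingers": the finger opening in m, from 0 to 0.0854. In form: [{"rx": .., "ry": .., "rz": .., "dx": .., "dy": .., "dz": .., "fingers": ..}, ...]. A call has 1 to 12 rows; each row shifts and turns the commanded pose from where the row before left it, along the tool's axes as they then stand; what a row does not reach is not made up. A row lasts 1/10 s, in which the tool goes at most 50 mm and 8.59 degrees, less where a joint would pass 70% of its speed; a pose out of reach is approached as far as the arm can. A call is refused whole if a number of a shift passes 0.05 or a number of a turn 0.15, either way. A call with a gripper value outside its range is refused whole. The fingers move at their own pace and stop on an object; "squeeze" is the grip in N (left out, the last holds). Time passes only in rows, so rows that do not move let the fingers close. It gives the time, the measured TCP pose, the force, the opening and the grip force at its end, in the units of the state.
- env.observe(): the state, without advancing time (a new reading comes with each control period).
- env.get_image(name): name is "side" or "top" or "wrist"; returns a dict with "color" (384x512x3 uint8, blue, green, red), "camera_matrix" (3x3 intrinsics, pixels), "eye" and "orientation" of the camera in the world. Camera axes: x right, y up, looking along -z (the intrinsics and any distortion apply to the point x, -y, -z); pixel columns grow to the right and rows downward; lengths in m; the calibration is good to about 2 mm. A picture is of the moment at which its call begins. There is no depth.
- env.close_job(): hands the job in; it is judged then, once.
Trained networks look in a picture, given as the dict that the camera call returned (one of the last four; its "shot" number tells which), for a name from the list of things; names that differ only in an ending like _2 or _b are one class to them, and where a whole thing is asked for, a point or a joint stands for the part that bears it (a point fixed in the world has none). Each returns a list of dicts, best first, with "p" (0 to 1); they miss things now and then, are a little off and sometimes report something else, mostly with a low value. They report only what shows in the picture. A call takes as long as a camera call.
- env.look_for(query, picture): "box" ([left, top, right, bottom] in pixels, round what is visible of it).
- env.tip_of(query, picture): "location" ([column, row] in pixels: a listed point, or the origin of a listed thing).
The state is a dict: "time_s": time; "q": joint angles; "qvel": joint speeds; "joint_efforts": joint torques, N m; "position": TCP position; "tool_rot": TCP orientation; "ft_force": force on the tool from outside, world axes, zero at the start; "wrist_torque": the same for the moment, N m; "grip_width": finger opening in m; "gripper_force": force on a finger pad.
Only numpy, scipy, OpenCV 4.12 (cv2) and the standard library are available. Lean on these libraries where they do the work, as an engineer would, in place of code of your own. Each camera call takes 0.05 s, during which the arm holds its last target. There are 200 camera calls.

## Working session

There is one attempt and no reset: what is moved stays moved. The work goes in short steps, Python scripts to look and compute and a tool call to move; the robot and the scene stay as the last step left them, time stands still between calls to the robot, and variables do not carry over. Pictures are saved under pics/ and viewed, at most 10 in all, crops included, and the job is handed in when it is done.

Besides the shell and the picture viewer there is one more tool, called in YAML: its name, and indented under it one key for each argument. arm_command: Moves the arm, as the interface text tells. Its arguments: {"type":"object","properties":{"deltas":{"type":"array"},"squeeze":{"type":"number"}},"required":["deltas"]}

```bash
mkdir -p pics; cat > h.py <<'E'
import numpy as np, cv2
from rig import env
def ray(im,px):
    K=np.array(im["camera_matrix"]);R=np.array(im["orientation"])
    d=np.linalg.inv(K)@[px[0],px[1],1]; return np.array(im["eye"]),R@np.array([d[0],-d[1],-d[2]])
def atz(im,px,z):
    e,d=ray(im,px); return e+d*(z-e[2])/d[2]
def proj(im,P):
    K=np.array(im["camera_matrix"]);R=np.array(im["orientation"])
    c=R.T@(np.array(P)-np.array(im["eye"])); p=K@np.array([c[0],-c[1],-c[2]]); return p[:2]/p[2]
E
python3 - <<'E'
from h import *
Z=dict(instrument=0,cover_grip=.1215,knob_grip=.065,shutter_rod=.065,vial=0,slide_box=0,goggles=0)
ims=[]
for n in("top","side"):
    im=env.get_image(n);ims.append(im["color"])
    print(n,im.keys(),np.round(im["eye"],3))
    for q,z in Z.items():
        t=env.tip_of(q,im)[:2]
        for r in t: print(n,q,round(r["p"],2),np.round(r["location"],1),np.round(atz(im,r["location"],z),4))
cv2.imwrite("pics/a.png",ims[0]);cv2.imwrite("pics/b.png",ims[1])
print(env.pinch_z,np.round(env.observe()["tool_rot"],3))
E
```

```text
top dict_keys(['color', 'camera_matrix', 'eye', 'orientation', 'shot']) [ 0.517 -0.037  1.045]
top instrument 0.77 [246.6 226.7] [0.5065 0.015  0.    ]
top cover_grip 0.79 [251.6 202. ] [ 0.5691 -0.0037  0.1215]
top cover_grip 0.35 [246.6 224.5] [0.5132 0.0089 0.1215]
top knob_grip 0.64 [188.1 192.6] [0.5983 0.168  0.065 ]
top shutter_rod 0.45 [206.8 196.2] [0.5884 0.1178 0.065 ]
top vial 0.66 [245.3 224.1] [0.5137 0.0186 0.    ]
top vial 0.55 [168.6 235.5] [0.4824 0.2354 0.    ]
top slide_box 0.72 [205.2 141.4] [0.7512 0.1338 0.    ]
top slide_box 0.3 [169.2 233. ] [0.4895 0.2339 0.    ]
top goggles 0.95 [338.  224.6] [ 0.5115 -0.2407  0.    ]
side dict_keys(['color', 'camera_matrix', 'eye', 'orientation', 'shot']) [0.514 0.513 0.726]
side instrument 0.84 [289.9 242.4] [0.507  0.0123 0.    ]
side cover_grip 0.77 [264.3 199.4] [5.660e-01 1.000e-04 1.215e-01]
side knob_grip 0.69 [234.9 280.2] [0.6021 0.1538 0.065 ]
side shutter_rod 0.79 [243.9 259.8] [0.5921 0.1084 0.065 ]
side vial 0.79 [291.4 345.8] [0.4877 0.2364 0.    ]
side slide_box 0.65 [162.9 280.9] [0.7554 0.1388 0.    ]
side goggles 0.66 [295.4 162.6] [ 0.5112 -0.2373 -0.    ]
-0.0187 [[-0.939  0.344 -0.   ]
 [ 0.344  0.939 -0.   ]
 [ 0.    -0.    -1.   ]]
```

View pics/a.png

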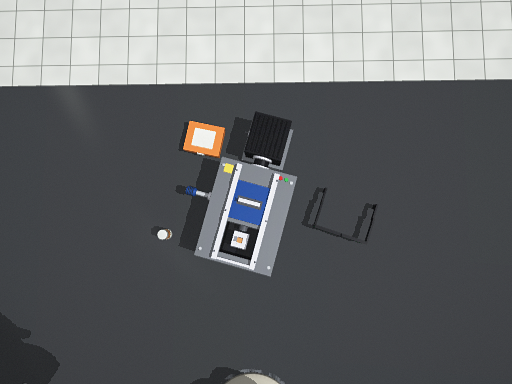

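View pics/b.png

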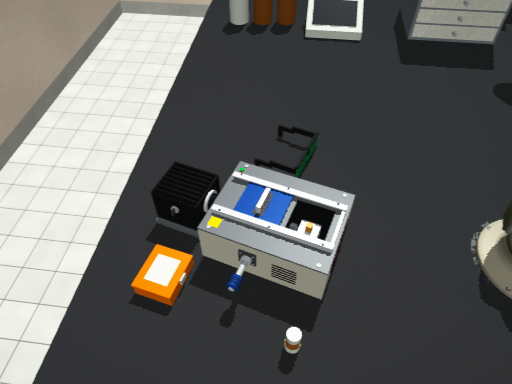

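The overview shows the instrument near the centre, yawed about -14°. In the top image the knob is at (190,191) and the cover grip bar at (249,202). The vial is at (164,234), the slide box at (204,139) and the goggles at (340,215). Next I fit the instrument pose and overlay it.

```bash
cat > fit.py <<'E'
from h import *
from scipy.optimize import least_squares
pts={"instrument":lambda t:(0,0,0),"cover_grip":lambda t:(-.045+t,0,.1215),"knob_grip":lambda t:(.045,.16,.065),"shutter_rod":lambda t:(.045,.112,.065)}
def W(p,l):
    c,s=np.cos(p[2]),np.sin(p[2]); return np.array([p[0]+c*l[0]-s*l[1],p[1]+s*l[0]+c*l[1],l[2]])
if __name__=="__main__":
    obs=[];ims={}
    for n in("top","side"):
        im=ims[n]=env.get_image(n)
        for q in pts: obs.append((im,q,env.tip_of(q,im)[0]["location"]))
    f=lambda p:np.concatenate([proj(im,W(p,pts[q](p[3])))-l for im,q,l in obs])
    s=least_squares(f,[.507,.013,-.24,.065],loss="soft_l1");p=s.x
    print(np.round(p,4),np.degrees(p[2]));print(np.round(f(p).reshape(-1,2),1))
    np.save("p.npy",p)
    out=[]
    for n,(a,b,c,d) in(("top",(170,140,310,280)),("side",(190,150,370,300))):
        im=ims[n];k=4 
        big=cv2.resize(im["color"],None,fx=k,fy=k,interpolation=cv2.INTER_CUBIC)
        def poly(L,col):
            P=np.array([proj(im,W(p,l)) for l in L])*k+k/2; cv2.polylines(big,[np.int32(P)],True,col,1)
        poly([(-.11,-.1,.105),(.15,-.1,.105),(.15,.1,.105),(-.11,.1,.105)],(0,255,255))
        g=-.045+p[3]
        poly([(g-.005,-.028,.131),(g+.005,-.028,.131),(g+.005,.028,.131),(g-.005,.028,.131)],(0,0,255))
        poly([(g-.049,-.0475,.112),(g+.049,-.0475,.112),(g+.049,.0475,.112),(g-.049,.0475,.112)],(0,255,0))
        poly([(.033,.146,.065),(.057,.146,.065),(.057,.174,.065),(.033,.174,.065)],(255,0,255))
        cv2.imwrite(f"pics/fit_{n}.png",big[b*k:d*k,a*k:c*k])
E
python3 fit.py
```

```text
[ 0.5135  0.0212 -0.2986  0.1065] -17.106308262045893
[[-3.7 -3.4]
 [ 0.4 -0.2]
 [ 3.9  0.6]
 [ 1.3  1.6]
 [-1.3  2. ]
 [ 0.6 -1.8]
 [-0.6  1.5]
 [ 0.4  0.1]]
```

View pics/fit_top.png

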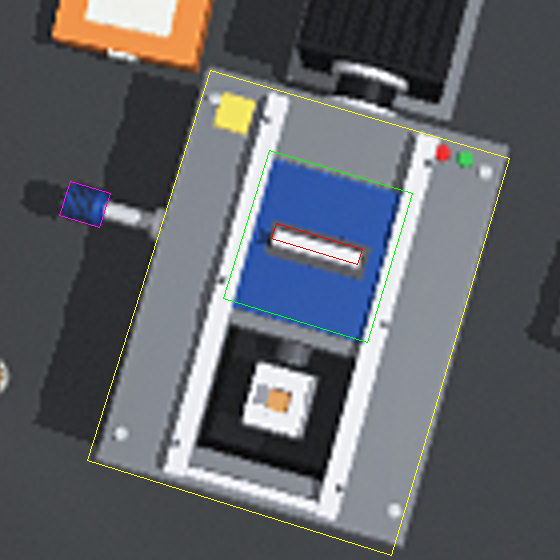

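View pics/fit_side.png

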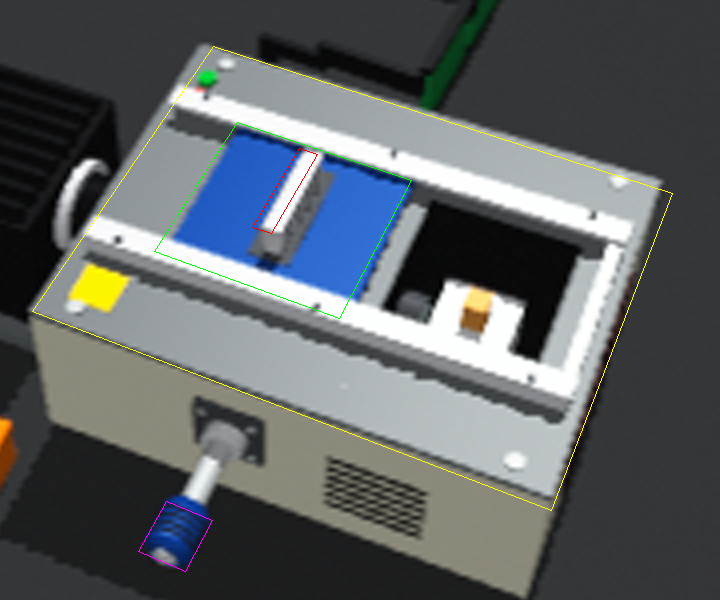

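The overlay is a few pixels out at the front edge and the cover: the actual top-plate corners sit inside the yellow outline, and the bar is off the red one. I refit with corners read from these crops: top view (209,72), (93,457), (402,547), (508,150); side view (35,312), (553,497), (660,180), (213,47).

```bash
cat > fit2.py <<'E'
from fit import *
ims={n:env.get_image(n) for n in("top","side")}
C=[(.15,.1,.105),(-.11,.1,.105),(-.11,-.1,.105),(.15,-.1,.105)]
M={"top":((170,140),[(209,72),(93,457),(402,547),(508,150)],(318,244),(86,203)),
"side":((190,150),[(35,312),(553,497),(660,180),(213,47)],(292,192),(175,531))}
obs=[]
for n,(o,c,b,k) in M.items():
    px=lambda a:np.array(a)/4+o-.4
    for l,a in zip(C,c): obs.append((n,lambda p,l=l:l,px(a)))
    obs.append((n,lambda p:(-.045+p[3],0,.131),px(b)))
    obs.append((n,lambda p:(.045,.16,.065),px(k)))
# small per-camera pixel offset absorbs calibration error
f=lambda p:np.concatenate([proj(ims[n],W(p,l(p)))-a for n,l,a in obs])
s=least_squares(f,[.507,.013,-.27,.07],loss="soft_l1");p=s.x
print(np.round(p,4),np.degrees(p[2]));print(np.round(f(p).reshape(-1,2),1));np.save("p.npy",p)
print("grip",W(p,(-.045+p[3],0,.1215)),"shut",W(p,(-.045,0,.1215)),"knob",W(p,(.045,.16,.065)))
for n,im in ims.items():
    q=env.look_for("instrument",im)
for n in ims: 
  for t in("vial","slide_box"):
    pass
o=env.observe();print(np.round(o["position"],4),o["grip_width"])
E
python3 fit2.py
```

```text
[ 0.5161  0.0177 -0.2762  0.101 ] -15.822725834182732
[[ 0.1 -1.1]
 [ 0.7  0.9]
 [-0.1  0.4]
 [ 0.5 -0.1]
 [-0.1  0.8]
 [ 0.2  0.5]
 [-1.4 -0.1]
 [-0.3  0.7]
 [ 0.9  0.7]
 [-2.4 -0.6]
 [-0.4 -0.6]
 [ 0.6  0.5]]
grip [0.57001182 0.00241726 0.1215    ] shut [0.47279322 0.029969   0.1215    ] knob [0.60300901 0.15936702 0.065     ]
[0.189  0.5165 0.2313] 0.08530562017893423
```

Residuals are now about 1 px. With tool y along instrument x, tool x lies along instrument y, so one orientation serves both grasps. I turn by 1.496 rad first, then travel at height.

arm_command:
  deltas:
    - {"rz":0.1496}
    - {"rz":0.1496}
    - {"rz":0.1496}
    - {"rz":0.1496}
    - {"rz":0.1496}
    - {"rz":0.1496}
    - {"rz":0.1496}
    - {"rz":0.1496}
    - {"rz":0.1496}
    - {"rz":0.1496}
    - {"dx":-0.03,"dy":0.039}
    - {"dx":-0.03,"dy":0.039}

```text
invalid input
```

arm_command:
  deltas:
    - {"dx":-0.03,"dy":0.039}
    - {"dx":-0.03,"dy":0.039}
    - {"dx":-0.03,"dy":0.039}
    - {"dx":-0.03,"dy":0.039}
    - {"dx":-0.03,"dy":0.039}
    - {"dx":-0.03,"dy":0.039}
    - {"dx":-0.03,"dy":0.039}
    - {"dx":-0.03,"dy":0.039}
    - {"dx":-0.03,"dy":0.039}
    - {"dx":-0.03,"dy":0.039}
    - {"dx":-0.03,"dy":0.039,"fingers":0.06}
    - {"fingers":0.06}

```text
invalid input
```

```bash
cat > st.py <<'E'
from fit import *
p=np.load("p.npy");o=env.observe();d=np.array(o["position"])-[p[0],p[1],0]
c,s=np.cos(p[2]),np.sin(p[2]);R=np.array(o["tool_rot"])
print("t",o["time_s"],"inst",np.round([c*d[0]+s*d[1],-s*d[0]+c*d[1],d[2]],4),"yaw_y",np.degrees(np.arctan2(R[1,1],R[0,1])),np.round(R[2],3),"F",np.round(o["ft_force"],1),o["grip_width"],o["gripper_force"],"target bar",-.045+p[3])
E
python3 st.py; python3 - <<'E'
from h import *
im=env.get_image("wrist");cv2.imwrite("pics/w1.png",im["color"])
E
```

```text
t 1.5 inst [-0.4507  0.3907  0.2313] yaw_y 69.90220089076746 [-0. -0. -1.] F [0.2 0.  0.6] 0.08530562017893423 0.0 target bar 0.056047290218966705
```

View pics/w1.png

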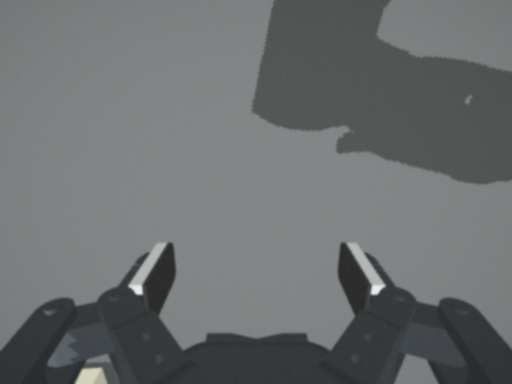

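The calls were refused and the arm is still at its start pose, so the wrist picture shows only bare bench. Rows probably need all seven keys, so I test one.

arm_command:
  deltas:
    - {"rx":0,"ry":0,"rz":0.149,"dx":0,"dy":0,"dz":0,"fingers":0.085}

```text
time_s: 1.65
position: [0.189, 0.5165, 0.2313]
tool_rot: [[-0.877, 0.481, -0.0], [0.481, 0.877, 0.0], [0.0, 0.0, -1.0]]
ft_force: [-0.7, -0.3, 0.1]
grip_width: 0.0848
gripper_force: 0.0
```

arm_command:
  deltas:
    - {"rx":0,"ry":0,"rz":0.1496,"dx":0,"dy":0,"dz":0,"fingers":0.06}
    - {"rx":0,"ry":0,"rz":0.1496,"dx":0,"dy":0,"dz":0,"fingers":0.06}
    - {"rx":0,"ry":0,"rz":0.1496,"dx":0,"dy":0,"dz":0,"fingers":0.06}
    - {"rx":0,"ry":0,"rz":0.1496,"dx":0,"dy":0,"dz":0,"fingers":0.06}
    - {"rx":0,"ry":0,"rz":0.1496,"dx":0,"dy":0,"dz":0,"fingers":0.06}
    - {"rx":0,"ry":0,"rz":0.1496,"dx":0,"dy":0,"dz":0,"fingers":0.06}
    - {"rx":0,"ry":0,"rz":0.1496,"dx":0,"dy":0,"dz":0,"fingers":0.06}
    - {"rx":0,"ry":0,"rz":0.1496,"dx":0,"dy":0,"dz":0,"fingers":0.06}
    - {"rx":0,"ry":0,"rz":0.1496,"dx":0,"dy":0,"dz":0,"fingers":0.06}
    - {"rx":0,"ry":0,"rz":0,"dx":-0.03,"dy":0.039,"dz":0,"fingers":0.06}
    - {"rx":0,"ry":0,"rz":0,"dx":-0.03,"dy":0.039,"dz":0,"fingers":0.06}

```text
time_s: 2.75
position: [0.2478, 0.4369, 0.2311]
tool_rot: [[0.27, 0.963, 0.0], [0.963, -0.27, -0.0], [-0.0, 0.0, -1.0]]
ft_force: [1.1, 0.1, 0.3]
grip_width: 0.06
gripper_force: 0.0
```

arm_command:
  deltas:
    - {"rx":0,"ry":0,"rz":0,"dx":-0.03,"dy":0.039,"dz":0,"fingers":0.06}
    - {"rx":0,"ry":0,"rz":0,"dx":-0.03,"dy":0.039,"dz":0,"fingers":0.06}
    - {"rx":0,"ry":0,"rz":0,"dx":-0.03,"dy":0.039,"dz":0,"fingers":0.06}
    - {"rx":0,"ry":0,"rz":0,"dx":-0.03,"dy":0.039,"dz":0,"fingers":0.06}
    - {"rx":0,"ry":0,"rz":0,"dx":-0.03,"dy":0.039,"dz":0,"fingers":0.06}
    - {"rx":0,"ry":0,"rz":0,"dx":-0.03,"dy":0.039,"dz":0,"fingers":0.06}
    - {"rx":0,"ry":0,"rz":0,"dx":-0.03,"dy":0.039,"dz":0,"fingers":0.06}
    - {"rx":0,"ry":0,"rz":0,"dx":-0.03,"dy":0.039,"dz":0,"fingers":0.06}
    - {"rx":0,"ry":0,"rz":0,"dx":-0.03,"dy":0.039,"dz":0,"fingers":0.06}
    - {"rx":0,"ry":0,"rz":0,"dx":-0.03,"dy":0.039,"dz":0,"fingers":0.06}
    - {"rx":0,"ry":0,"rz":0,"dx":-0.03,"dy":0.039,"dz":0,"fingers":0.06}
    - {"rx":0,"ry":0,"rz":0,"dx":0,"dy":0,"dz":0,"fingers":0.06}

```text
time_s: 3.95
position: [0.5733, -0.0013, 0.2303]
tool_rot: [[0.277, 0.961, 0.0], [0.961, -0.277, -0.001], [-0.001, 0.0, -1.0]]
ft_force: [-0.3, 0.5, -0.5]
grip_width: 0.0601
gripper_force: 0.0
```

```bash
python3 st.py; python3 - <<'E'
from h import *
im=env.get_image("wrist");cv2.imwrite("pics/w2.png",im["color"])
for q,z in(("cover_grip",.1215),("knob_grip",.065)):
    for r in env.tip_of(q,im)[:2]: print(q,r,atz(im,r["location"],z))
E
```

```text
t 3.95 inst [ 0.0602 -0.0027  0.2303] yaw_y -16.069806831307034 [-0.001  0.    -1.   ] F [-0.3  0.5 -0.5] 0.06011186962918223 0.0 target bar 0.056047290218966705
cover_grip {'location': [248.3, 182.7], 'p': 0.96} [0.56786878 0.00518118 0.1215    ]
knob_grip {'location': [240.5, 3.2], 'p': 0.82} [0.60449767 0.15890379 0.065     ]
```

View pics/w2.png

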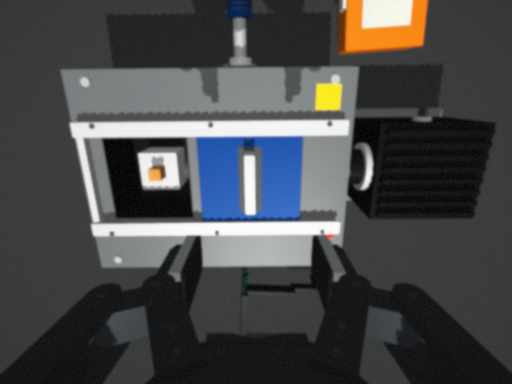

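The wrist view shows the bar at (250,183), squarely between the finger lines, with the rails parallel to tool y and the knob ahead at (240,3). It puts the bar 7 mm toward -x of the TCP. I correct that, descend to z = 0.116 and close.

arm_command:
  deltas:
    - {"rx":0,"ry":0,"rz":0,"dx":0.004,"dy":-0.006,"dz":0.03,"fingers":0.06}
    - {"rx":0,"ry":0,"rz":0,"dx":0,"dy":0,"dz":0.035,"fingers":0.06}
    - {"rx":0,"ry":0,"rz":0,"dx":0,"dy":0,"dz":0.03,"fingers":0.06}
    - {"rx":0,"ry":0,"rz":0,"dx":0,"dy":0,"dz":0.018,"fingers":0.06}
    - {"rx":0,"ry":0,"rz":0,"dx":0,"dy":0,"dz":0,"fingers":0.04}
    - {"rx":0,"ry":0,"rz":0,"dx":0,"dy":0,"dz":0,"fingers":0.02}
    - {"rx":0,"ry":0,"rz":0,"dx":0,"dy":0,"dz":0,"fingers":0.0}
    - {"rx":0,"ry":0,"rz":0,"dx":0,"dy":0,"dz":0,"fingers":0.0}
    - {"rx":0,"ry":0,"rz":0,"dx":0,"dy":0,"dz":0,"fingers":0.0}
  squeeze: 25

```text
time_s: 5.0
position: [0.5669, 0.009, 0.12]
tool_rot: [[0.272, 0.962, 0.003], [0.962, -0.272, -0.0], [0.001, 0.003, -1.0]]
ft_force: [-0.4, 3.0, 7.3]
grip_width: 0.0091
gripper_force: 27.0
```

```bash
python3 st.py
```

```text
t 5.0 inst [0.0513 0.0055 0.12  ] yaw_y -15.759408887174203 [ 0.001  0.003 -1.   ] F [-0.4  3.   7.3] 0.0091447831634193 27.008826434612274 target bar 0.056047290218966705
```

The bar is gripped (about 9 mm opening), with a slight upward push of 7 N. I ease up 3 mm and slide toward -x.

arm_command:
  deltas:
    - {"rx":0,"ry":0,"rz":0,"dx":0,"dy":0,"dz":-0.003,"fingers":0.0}
    - {"rx":0,"ry":0,"rz":0,"dx":0,"dy":-0.01,"dz":0,"fingers":0.0}
    - {"rx":0,"ry":0,"rz":0,"dx":0,"dy":-0.015,"dz":0,"fingers":0.0}
    - {"rx":0,"ry":0,"rz":0,"dx":0,"dy":-0.015,"dz":0,"fingers":0.0}
    - {"rx":0,"ry":0,"rz":0,"dx":0,"dy":-0.015,"dz":0,"fingers":0.0}
    - {"rx":0,"ry":0,"rz":0,"dx":0,"dy":-0.015,"dz":0,"fingers":0.0}
    - {"rx":0,"ry":0,"rz":0,"dx":0,"dy":-0.01,"dz":0,"fingers":0.0}
    - {"rx":0,"ry":0,"rz":0,"dx":0,"dy":0,"dz":0,"fingers":0.0}

```text
time_s: 5.8
position: [0.4869, 0.0313, 0.1202]
tool_rot: [[0.272, 0.962, -0.005], [0.962, -0.272, 0.001], [-0.0, -0.005, -1.0]]
ft_force: [-0.5, 4.0, -21.9]
grip_width: 0.0095
gripper_force: 25.0
```

```bash
python3 st.py
```

```text
t 5.8 inst [-0.0318  0.0051  0.1202] yaw_y -15.757802564532385 [-0.    -0.005 -1.   ] F [ -0.5   4.  -21.9] 0.009507865710374555 25.01110553741455 target bar 0.056047290218966705
```

Moved 83 mm. The grip is pulling upward with 22 N, so I lower 2 mm and feel for the front stop.

arm_command:
  deltas:
    - {"rx":0,"ry":0,"rz":0,"dx":0,"dy":-0.004,"dz":0.002,"fingers":0.0}
    - {"rx":0,"ry":0,"rz":0,"dx":0,"dy":-0.004,"dz":0,"fingers":0.0}
    - {"rx":0,"ry":0,"rz":0,"dx":0,"dy":-0.003,"dz":0,"fingers":0.0}
    - {"rx":0,"ry":0,"rz":0,"dx":0,"dy":0,"dz":0,"fingers":0.0}

```text
time_s: 6.2
position: [0.4788, 0.0335, 0.1201]
tool_rot: [[0.272, 0.962, 0.002], [0.962, -0.272, -0.0], [0.0, 0.002, -1.0]]
ft_force: [0.3, 2.3, 0.1]
grip_width: 0.0087
gripper_force: 27.7
```

```bash
python3 st.py
```

```text
t 6.2 inst [-0.0401  0.0051  0.1201] yaw_y -15.777079195262086 [ 0.     0.002 -1.   ] F [0.3 2.3 0.1] 0.00865836927723836 27.709522247314453 target bar 0.056047290218966705
```

arm_command:
  deltas:
    - {"rx":0,"ry":0,"rz":0,"dx":0,"dy":-0.003,"dz":0,"fingers":0.0}
    - {"rx":0,"ry":0,"rz":0,"dx":0,"dy":-0.003,"dz":0,"fingers":0.0}
    - {"rx":0,"ry":0,"rz":0,"dx":0,"dy":-0.002,"dz":0,"fingers":0.0}
    - {"rx":0,"ry":0,"rz":0,"dx":0,"dy":0,"dz":0,"fingers":0.0}

```text
time_s: 6.6
position: [0.4746, 0.0347, 0.1201]
tool_rot: [[0.272, 0.962, 0.01], [0.962, -0.272, -0.002], [0.001, 0.01, -1.0]]
ft_force: [16.4, -1.6, -9.1]
grip_width: 0.0092
gripper_force: 26.5
```

```bash
python3 st.py
```

```text
t 6.6 inst [-0.0445  0.005   0.1201] yaw_y -15.8053240107374 [ 0.001  0.01  -1.   ] F [16.4 -1.6 -9.1] 0.009234974307253487 26.53966784477234 target bar 0.056047290218966705
```

The stop is felt at instrument x = -44.5 mm, where -45 is expected, with 16 N of push. So the cover is shut. I release, lift and move above the knob.

arm_command:
  deltas:
    - {"rx":0,"ry":0,"rz":0,"dx":0,"dy":0,"dz":0,"fingers":0.05}
    - {"rx":0,"ry":0,"rz":0,"dx":0,"dy":0,"dz":0,"fingers":0.05}
    - {"rx":0,"ry":0,"rz":0,"dx":0,"dy":0,"dz":0,"fingers":0.05}
    - {"rx":0,"ry":0,"rz":0,"dx":0,"dy":0,"dz":-0.03,"fingers":0.05}
    - {"rx":0,"ry":0,"rz":0,"dx":0,"dy":0,"dz":-0.04,"fingers":0.06}
    - {"rx":0,"ry":0,"rz":0,"dx":0.03,"dy":0.02,"dz":-0.02,"fingers":0.06}
    - {"rx":0,"ry":0,"rz":0,"dx":0.03,"dy":0.02,"dz":0,"fingers":0.06}
    - {"rx":0,"ry":0,"rz":0,"dx":0.03,"dy":0.02,"dz":0,"fingers":0.06}
    - {"rx":0,"ry":0,"rz":0,"dx":0.02,"dy":0.02,"dz":0,"fingers":0.06}
    - {"rx":0,"ry":0,"rz":0,"dx":0,"dy":0.01,"dz":0,"fingers":0.06}
    - {"rx":0,"ry":0,"rz":0,"dx":0,"dy":0,"dz":0,"fingers":0.06}

```text
time_s: 7.7
position: [0.5877, 0.1167, 0.2086]
tool_rot: [[0.272, 0.962, -0.001], [0.962, -0.272, -0.0], [-0.001, -0.001, -1.0]]
ft_force: [-1.0, 0.2, -0.5]
grip_width: 0.0599
gripper_force: 0.0
```

```bash
python3 st.py; python3 - <<'E'
from fit import *
p=np.load("p.npy");c,s=np.cos(p[2]),np.sin(p[2])
a=env.get_image("wrist");b=env.get_image("side")
for n,im in(("wrist",a),("side",b)):
  for q,z in(("knob_grip",.065),("cover_grip",.1215)):
    for r in env.tip_of(q,im)[:1]:
        d=atz(im,r["location"],z)[:2]-p[:2]; print(n,q,r["p"],np.round(r["location"],1),"inst",np.round([c*d[0]+s*d[1],-s*d[0]+c*d[1]],4))
big=cv2.resize(b["color"][150:300,190:370],None,fx=2.7,fy=2.7)
w=cv2.resize(a["color"],(400,300))
o=np.zeros((max(big.shape[0],300),big.shape[1]+400-100,3),np.uint8)[:, :800]
o=np.zeros((405+0,800,3),np.uint8); o[:300,:400]=w; o[:405,400:]=big[:405,:400]; cv2.imwrite("pics/c.png",o)
E
```

```text
t 7.7 inst [0.0419 0.1148 0.2086] yaw_y -15.777742874384561 [-0.001 -0.001 -1.   ] F [-1.   0.2 -0.5] 0.05986318362256782 0.0 target bar 0.056047290218966705
wrist knob_grip 0.56 [260.6 131.6] inst [0.0463 0.1617]
side knob_grip 0.57 [234.7 281.5] inst [0.0448 0.157 ]
side cover_grip 0.57 [309.2 214.9] inst [-0.0413 -0.001 ]
```

View pics/c.png

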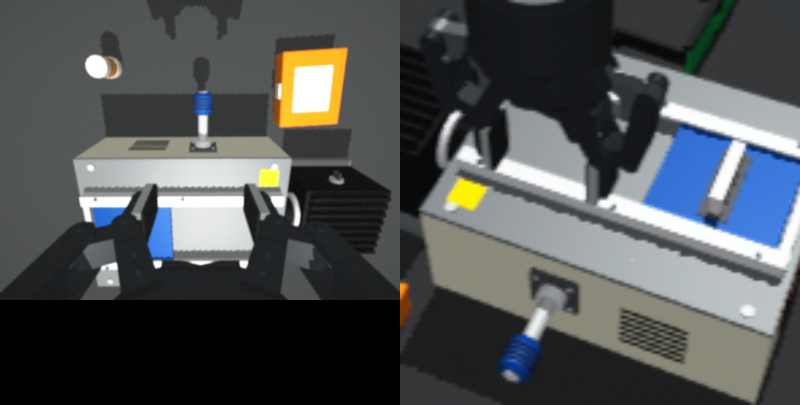

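The cover now lies over the well, with the bar at the front (740,150 in the composite). The knob at (203,103) is between the fingers in column, and measures instrument (45.5, 160) mm. I move over it and descend.

arm_command:
  deltas:
    - {"rx":0,"ry":0,"rz":0,"dx":0.025,"dy":0.0035,"dz":0,"fingers":0.06}
    - {"rx":0,"ry":0,"rz":0,"dx":0.021,"dy":0,"dz":0,"fingers":0.06}
    - {"rx":0,"ry":0,"rz":0,"dx":0,"dy":0,"dz":0.04,"fingers":0.06}
    - {"rx":0,"ry":0,"rz":0,"dx":0,"dy":0,"dz":0.04,"fingers":0.06}
    - {"rx":0,"ry":0,"rz":0,"dx":0,"dy":0,"dz":0.04,"fingers":0.06}
    - {"rx":0,"ry":0,"rz":0,"dx":0,"dy":0,"dz":0.03,"fingers":0.06}
    - {"rx":0,"ry":0,"rz":0,"dx":0,"dy":0,"dz":0.012,"fingers":0.06}
    - {"rx":0,"ry":0,"rz":0,"dx":0,"dy":0,"dz":0,"fingers":0.06}

```text
time_s: 8.8
position: [0.6027, 0.1602, 0.0465]
tool_rot: [[0.272, 0.962, -0.002], [0.962, -0.272, -0.0], [-0.001, -0.002, -1.0]]
ft_force: [0.5, -0.2, 1.0]
grip_width: 0.0602
gripper_force: 0.0
```

```bash
python3 st.py
```

```text
t 8.8 inst [0.0445 0.1607 0.0465] yaw_y -15.79248716415848 [-0.001 -0.002 -1.   ] F [ 0.5 -0.2  1. ] 0.06017996727359213 0.0 target bar 0.056047290218966705
```

arm_command:
  deltas:
    - {"rx":0,"ry":0,"rz":0,"dx":0,"dy":0,"dz":0,"fingers":0.035}
    - {"rx":0,"ry":0,"rz":0,"dx":0,"dy":0,"dz":0,"fingers":0.01}
    - {"rx":0,"ry":0,"rz":0,"dx":0,"dy":0,"dz":0,"fingers":0.0}
    - {"rx":0,"ry":0,"rz":0,"dx":0,"dy":0,"dz":0,"fingers":0.0}
    - {"rx":0,"ry":0,"rz":0,"dx":0,"dy":0,"dz":0,"fingers":0.0}
  squeeze: 60

```text
time_s: 9.3
position: [0.6034, 0.1607, 0.0493]
tool_rot: [[0.272, 0.962, 0.002], [0.962, -0.272, 0.0], [0.001, 0.001, -1.0]]
ft_force: [-4.5, 0.4, 7.1]
grip_width: 0.0218
gripper_force: 58.7
```

```bash
python3 st.py
```

```text
t 9.3 inst [0.045  0.1614 0.0493] yaw_y -15.76463808559149 [ 0.001  0.001 -1.   ] F [-4.5  0.4  7.1] 0.021839788469734965 58.65037639159709 target bar 0.056047290218966705
```

The knob is gripped and home reads y = 161.4 mm, so I aim for 202.4 mm.

arm_command:
  deltas:
    - {"rx":0,"ry":0,"rz":0,"dx":0.008,"dy":0,"dz":-0.001,"fingers":0.0}
    - {"rx":0,"ry":0,"rz":0,"dx":0.01,"dy":0,"dz":0,"fingers":0.0}
    - {"rx":0,"ry":0,"rz":0,"dx":0.01,"dy":0,"dz":0,"fingers":0.0}
    - {"rx":0,"ry":0,"rz":0,"dx":0.008,"dy":0,"dz":0,"fingers":0.0}
    - {"rx":0,"ry":0,"rz":0,"dx":0.004,"dy":0,"dz":0,"fingers":0.0}
    - {"rx":0,"ry":0,"rz":0,"dx":0,"dy":0,"dz":0,"fingers":0.0}
    - {"rx":0,"ry":0,"rz":0,"dx":0,"dy":0,"dz":0,"fingers":0.0}

```text
time_s: 10.0
position: [0.6137, 0.198, 0.0494]
tool_rot: [[0.272, 0.962, -0.001], [0.962, -0.272, -0.002], [-0.002, -0.0, -1.0]]
ft_force: [-4.4, -6.5, 3.3]
grip_width: 0.0217
gripper_force: 59.5
```

```bash
python3 st.py; python3 - <<'E'
from fit import *
p=np.load("p.npy");c,s=np.cos(p[2]),np.sin(p[2])
a=env.get_image("side");b=env.get_image("wrist");t=env.get_image("top")
for n,im in(("side",a),("wrist",b),("top",t)):
  for q,z in(("knob_grip",.065),("shutter_rod",.065),("cover_grip",.1215)):
    for r in env.tip_of(q,im)[:1]:
        d=atz(im,r["location"],z)[:2]-p[:2]; print(n,q,r["p"],"inst",np.round([c*d[0]+s*d[1],-s*d[0]+c*d[1]],4))
o=np.zeros((600,800,3),np.uint8)
o[:,:400]=cv2.resize(a["color"][190:310,215:295],(400,600),interpolation=cv2.INTER_CUBIC)
o[:300,400:]=cv2.resize(b["color"],(400,300)); o[300:,400:]=cv2.resize(t["color"][160:280,165:325],(400,300),interpolation=cv2.INTER_CUBIC)
cv2.imwrite("pics/d.png",o)
E
```

```text
t 10.0 inst [0.0447 0.2    0.0494] yaw_y -15.76763392020522 [-0.002 -0.    -1.   ] F [-4.4 -6.5  3.3] 0.021743646014336624 59.52192710246891 target bar 0.056047290218966705
side knob_grip 0.46 inst [0.0464 0.1966]
wrist knob_grip 0.59 inst [0.044  0.1996]
wrist shutter_rod 0.78 inst [0.0443 0.153 ]
top knob_grip 0.54 inst [0.0375 0.2154]
top shutter_rod 0.41 inst [0.043  0.1542]
top cover_grip 0.74 inst [-0.0438  0.0018]
```

View pics/d.png

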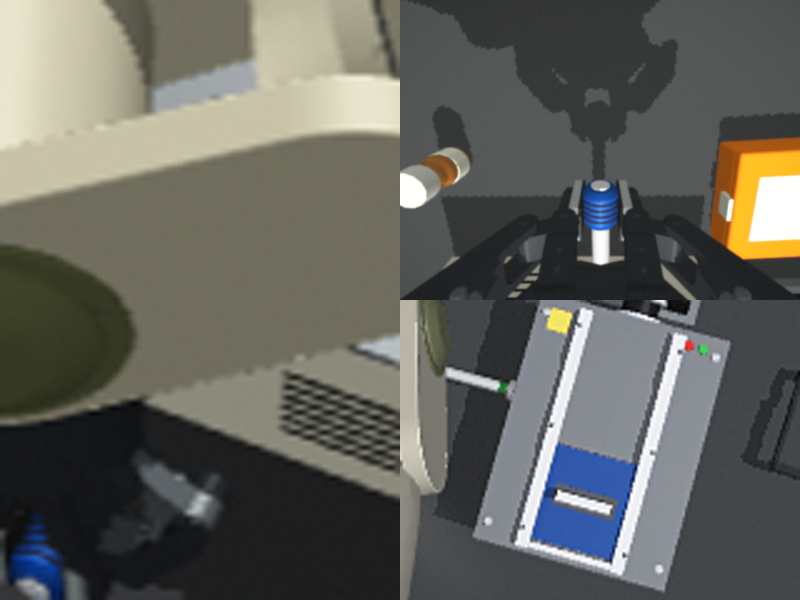

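In the top view the cover is flush with the front stop. The green band shows next to the bushing at (503,386 in the composite) and no red is visible. The pull is about 38.6 mm, and the 7.8 N agrees with the spring. I add 2.5 mm to reach the middle of the mark.

arm_command:
  deltas:
    - {"rx":0,"ry":0,"rz":0,"dx":0.0025,"dy":0,"dz":0,"fingers":0.0}
    - {"rx":0,"ry":0,"rz":0,"dx":0,"dy":0,"dz":0,"fingers":0.0}
    - {"rx":0,"ry":0,"rz":0,"dx":0,"dy":0,"dz":0,"fingers":0.0}
    - {"rx":0,"ry":0,"rz":0,"dx":0,"dy":0,"dz":0,"fingers":0.0}
    - {"rx":0,"ry":0,"rz":0,"dx":0,"dy":0,"dz":0,"fingers":0.0}

```text
time_s: 11.1
position: [0.6143, 0.2002, 0.0494]
tool_rot: [[0.272, 0.962, -0.001], [0.962, -0.272, -0.002], [-0.002, -0.0, -1.0]]
ft_force: [-4.1, -6.4, 2.4]
grip_width: 0.0219
gripper_force: 59.5
```

```bash
python3 st.py; python3 - <<'E'
from fit import *
p=np.load("p.npy");c,s=np.cos(p[2]),np.sin(p[2])
b=env.get_image("wrist");t=env.get_image("top")
for q in("knob_grip","shutter_rod"):
    for r in env.tip_of(q,b)[:1]:
        d=atz(b,r["location"],.065)[:2]-p[:2]; print(q,r["p"],"inst",np.round([c*d[0]+s*d[1],-s*d[0]+c*d[1]],4))
im=t["color"]
for y in np.arange(.106,.150,.002): # colour along rod top
    u=proj(t,W(p,(.045,y,.071))); print(round(y,3),np.int32(cv2.getRectSubPix(im,(1,1),tuple(map(float,u)))[0,0]))
cv2.imwrite("pics/e.png",cv2.resize(im[180:210,175:215],(800,600),interpolation=cv2.INTER_CUBIC))
E
```

```text
t 11.1 inst [0.0447 0.2023 0.0494] yaw_y -15.77933146413394 [-0.002 -0.    -1.   ] F [-4.1 -6.4  2.4] 0.02193262202157068 59.53555839601904 target bar 0.056047290218966705
knob_grip 0.94 inst [0.0443 0.2041]
shutter_rod 0.74 inst [0.0437 0.1583]
0.106 [122 116 113]
0.108 [134 127 125]
0.11 [166 158 157]
0.112 [165 157 157]
0.114 [150 142 142]
0.116 [131 133 123]
0.118 [ 86 117  72]
0.12 [ 61 119  46]
0.122 [ 63 143  46]
0.124 [ 99 191  78]
0.126 [190 216 171]
0.128 [219 217 207]
0.13 [224 216 214]
0.132 [222 216 212]
0.134 [223 218 214]
0.136 [223 219 215]
0.138 [221 216 212]
0.14 [221 216 211]
0.142 [222 217 212]
0.144 [223 218 214]
0.146 [223 219 216]
0.148 [221 216 211]
```

View pics/e.png

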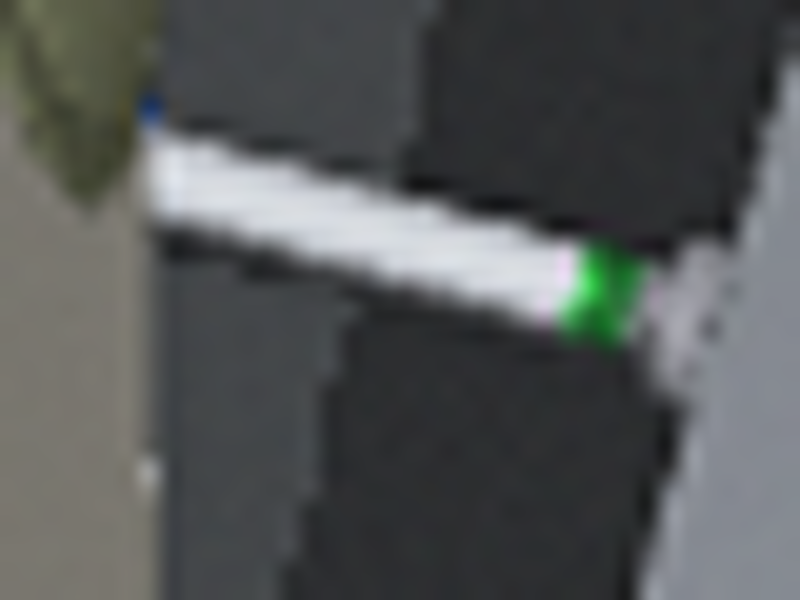

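The whole green band shows at (605,295), about 8 mm long, with bare rod on both sides and no red. Its outer end at y = 125 mm gives a pull of 41 mm. I hand in while holding.

```bash
python3 -c "
from rig import env
print(env.close_job())"; python3 st.py
```

```text
the job is handed in; nothing more can be done
None
the job is handed in; nothing more can be done
```

Job handed in: I slid the cover shut against its front stop first, then pulled the shutter rod out about 41 mm and am still holding it there, with the whole green band showing and no red; I did not touch the vial, slide box or goggles.

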